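# Clear the loose nuts off the repair mat into the sorting tray

### The arm

A 6-joint arm with a two-finger parallel gripper is mounted at the origin on the work surface. World frame = base frame: x ahead of the robot, y to its left, z up, the work surface at z = 0. Lengths are in m, angles in rad, forces in N, time in s.
With the tool pointing down it reaches from about 0.35 to 0.975 m from the base axis. Payload 17.4 kg.
Tool frame: the origin (TCP) lies at the very end of the fingers, on their centre line; the grasp point (between the pads) lies 19 mm behind it; z points along the fingers, y is the line along which they close (so a half turn about z gives the same grasp; the last joint's range is limited). The gripper opens to 85 mm and grips with 20 to 120 N. Pads are 22 mm wide; open, the fingers measure 114 mm over their backs; the gripper's body (76 mm by 85 mm) begins 54 mm behind the grasp point. The pads swing forward as they close: fully open they stand 13 mm farther back than shut.
Start: joints at [-1.32, 0.116, 1.442, -0, 1.584, -0.038], TCP at [0.192, -0.647, 0.231] pointing down, gripper open.
Joint ranges: [-2.83, 2.83], [-0.83, 2.19], [0.07, 2.5], [-1.14, 4.28], [0.01, 3], [-2.97, 2.97]. Speed limits (rad/s): [1.89, 1.89, 2.22, 3.14, 3.14, 3.14].

### API

Orientations are given as a rotation vector (axis times angle).
In Python, from cell import manip gives the robot as it stands.
- The arm moves only by the tool carry_out, never from a script. Its argument "series" is a list of rows, each an object of numbers: "tx", "ty", "tz": the shift along the tool's x, y, z in m; "wx", "wy", "wz": the turn, a rotation vector about the tool's x, y, z in rad; "hand": the finger opening in m, from 0 to 0.0854. In form: [{"tx": .., "ty": .., "tz": .., "wx": .., "wy": .., "wz": .., "hand": ..}, ...]. A call has 1 to 12 rows; each row shifts and turns the commanded pose from where the row before left it, along the tool's axes as they then stand; what a row does not reach is not made up. A row lasts 1/8 s, in which the tool goes at most 62.5 mm and 10.7 degrees, less where a joint would pass 70% of its speed; a pose out of reach is approached as far as the arm can. A call with a gripper value outside its range is refused whole. The fingers move at their own pace and stop on an object; "squeeze" is the grip in N (left out, the last holds). Time passes only in rows, so rows that do not move let the fingers close. It gives the time, the measured TCP pose, the force, the opening and the grip force at its end, in the units of the state.
- manip.get_obs(): the state, without advancing time (a new reading comes with each control period).
- manip.grab_frame(name): name is "side" or "top" or "wrist"; returns the picture (480x640x3 uint8, blue, green, red); there is no depth.
- manip.camera_model(name): a dict with "fx", "fy", "cx", "cy" (pixels), "dist_coeffs" ([k1, k2, p1, p2, k3] as OpenCV has them; the pictures are not rectified), "cam_to_world" (4x4, takes a point from camera to world coordinates); the wrist camera has in their place "hand_eye" (4x4, takes a point from camera to tool coordinates, whose origin is the TCP and whose axes are the flange's). Camera axes: x right, y up, looking along -z (the intrinsics and any distortion apply to the point x, -y, -z); pixel columns grow to the right and rows downward; lengths in m; the calibration is good to about 2 mm. A picture is of the moment at which its call begins: read the wrist's pose just before it. camera_model takes no time and is no camera call.
- manip.hand_in(): hands the job in; it is judged then, once.
The state is a dict: "t": time; "joints": joint angles; "dq": joint speeds; "joint_torque": joint torques, N m; "ee_pos": TCP position; "tool_rot": TCP orientation; "wrist_force": force on the tool from outside, world axes, zero at the start; "ft_torque": the same for the moment, N m; "gripper_width": finger opening in m; "gripper_force": force on a finger pad.
Only numpy, scipy, OpenCV 4.12 (cv2) and the standard library are available. Lean on these libraries where they do the work, as an engineer would, in place of code of your own. Each camera call takes 0.05 s, during which the arm holds its last target. There are 200 camera calls.

### The job

Sweep the four loose hex nuts along the mat with your closed fingertips and in over the tray's lip, until every one lies wholly inside the tray. Slide them at an easy pace: no taking them between the fingers, lifting or flicking, and leave the motor, the battery and everything else on the bench where it is.

Things in the scene. Friction and masses are not known exactly. Their poses are not given: they have to be found in the camera images.
- nut1: M16 steel hex nut lying flat on the mat, one of four alike and the only nuts in the scene: 24 mm across flats, 27.7 mm across corners, 13 mm high, about 33 g, a dark hole through it. Origin: centre of its underside, x towards a flat. Starts before the tray's open side, at any turn, in the strip nearer to or farther from the robot than motor and battery.
- nut2: M16 steel hex nut lying flat on the mat, one of four alike and the only nuts in the scene: 24 mm across flats, 27.7 mm across corners, 13 mm high, about 33 g, a dark hole through it. Origin: centre of its underside, x towards a flat. Starts before the tray's open side, at any turn, in the strip nearer to or farther from the robot than motor and battery.
- nut3: M16 steel hex nut lying flat on the mat, one of four alike and the only nuts in the scene: 24 mm across flats, 27.7 mm across corners, 13 mm high, about 33 g, a dark hole through it. Origin: centre of its underside, x towards a flat. Starts before the tray's open side, at any turn, in the strip nearer to or farther from the robot than motor and battery.
- nut4: M16 steel hex nut lying flat on the mat, one of four alike and the only nuts in the scene: 24 mm across flats, 27.7 mm across corners, 13 mm high, about 33 g, a dark hole through it. Origin: centre of its underside, x towards a flat. Starts before the tray's open side, at any turn, in the strip nearer to or farther from the robot than motor and battery.
- tray: Bare-metal sorting tray on the mat at the robot's left, fixed. 250 mm along its x, 120 mm along its y. Walls 3 mm thick, 24.5 mm high with their rolled rim, at both x ends and the +y side (inner face y = +57 mm); the -y side, facing the nuts, is open. Flat floor 2.5 mm above the mat from y = -35 mm to the back. Origin: centre of its underside, on the mat (whose top is at world z = 0.002).
- tray_lip (a point): Middle of the front edge of the tray's open side, at tray x = 0, y = -60 mm, on the mat's surface. From this edge a bevelled lip as wide as the tray rises smoothly to floor height over 25 mm (tray y = -60 to -35 mm); nuts slide over it. Axes as the tray's: +y points into the tray.
- motor: Small bare gear motor, an upright metal cylinder 36 mm in diameter, 47 mm high (to the tips of its terminals 49 mm), standing loose on the mat between the near and the far strip of nuts. Origin: centre of its underside. Not to be moved.
- battery: Dark battery block, 27 x 40 mm in plan (its x, its y), 49 mm high, standing loose on the mat between the near and the far strip of nuts; it and the motor may have changed places. Origin: centre of its underside. Not to be moved.
- handset: Opened white plastic handset half with its circuit board, 170 x 46 mm in plan (x, y), 26 mm high, lying loose on the mat to the right of all the nuts, its length roughly along world x. Origin: centre of its underside. Not to be moved.
- driver: Screwdriver with a red handle, 190 mm long, lying on the bench beyond the mat, its length (x) roughly along world y. Not to be moved.
- tumbler: Plum-coloured open tumbler with swabs in it, 74 mm across the rim, 105 mm high (swabs to 152 mm), on the bench left of the mat. Origin: centre of its underside. Not to be moved.
- dispenser: Clear pump bottle with a white pump head, 72 mm in diameter, 174 mm high, on the bench left of the mat. Origin: centre of its underside. Not to be moved.

How it is judged:
By the outcome, as a careful person would: the job done as asked, in the order asked, and still so for the second after the job is handed in, with the robot touching nothing.
It also fails if it takes over 72 s, if anything falls off the work surface, if the arm or the gripper's body presses on something with over 40 N, if the wrist force passes 120 N, or if a joint passes its speed limit or range.

## Working session

There is one attempt and no reset: what is moved stays moved. The work goes in short steps, Python scripts to look and compute and a tool call to move; the robot and the scene stay as the last step left them, time stands still between calls to the robot, and variables do not carry over. Pictures are saved under pics/ and viewed, at most 10 in all, crops included, and the job is handed in when it is done.

Besides the shell and the picture viewer there is one more tool, called by a JSON object that holds its "fn" and its "kwargs". carry_out: Moves the arm, as the interface text tells. Its arguments: {"type":"object","properties":{"series":{"type":"array"},"squeeze":{"type":"number"}},"required":["series"]}

```bash
mkdir -p pics; python3 - <<'E'
from cell import manip
import cv2
o=manip.get_obs(); print(o['t'],o['ee_pos'],o['tool_rot'],o['gripper_width'])
for n in('top','side'):
    cv2.imwrite(f'pics/{n}0.png',manip.grab_frame(n)); m=manip.camera_model(n); print(n,m)
E
```

```text
0.0 [ 0.19217581 -0.6468628   0.23056893] [-3.10776613e+00 -4.51825231e-01  1.78895589e-04] 0.08513835141303107
top {'fx': 441.3251335957002, 'fy': 441.3251335957002, 'cx': 321.227156104287, 'cy': 242.13623853176298, 'dist_coeffs': array([-0.02928675,  0.        ,  0.        ,  0.        ,  0.        ]), 'cam_to_world': array([[-0.01280458,  0.99738739, -0.07109454,  0.46933075],
       [-0.99989557, -0.01324833, -0.00577361,  0.09451569],
       [-0.00670041,  0.07101319,  0.99745287,  1.25117302],
       [ 0.        ,  0.        ,  0.        ,  1.        ]])}
side {'fx': 456.6078533100554, 'fy': 456.6078533100554, 'cx': 322.19255446078637, 'cy': 227.40358795946574, 'dist_coeffs': array([-0.01401487,  0.        ,  0.        ,  0.        ,  0.        ]), 'cam_to_world': array([[ 0.94845477,  0.24215419, -0.204438  ,  0.35664605],
       [-0.31684339,  0.71108638, -0.62766745, -0.52423554],
       [-0.00661923,  0.66008902,  0.75115822,  0.80329722],
       [ 0.        ,  0.        ,  0.        ,  1.        ]])}
```

View pics/top0.png

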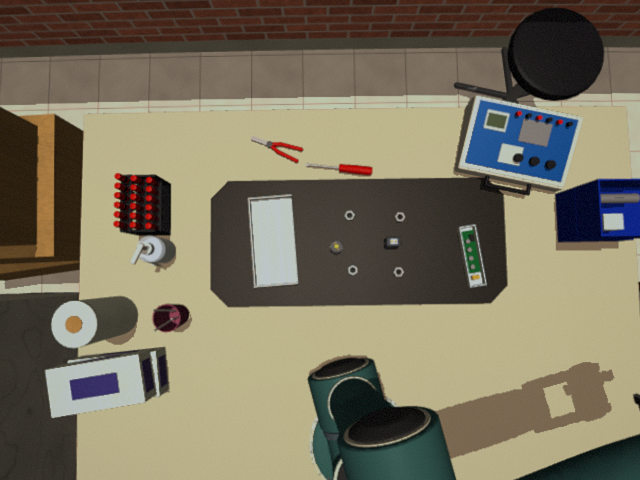

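The top view shows the tray at about (273,240), the nuts at about (350,215), (400,216), (353,270) and (399,272), the motor at (336,247), the battery at (392,243) and the handset at (471,256). I'll enlarge that area to read exact positions.

```bash
python3 - <<'E'
import cv2
i=cv2.imread('pics/top0.png')
c=cv2.resize(i[185:305,240:430],None,fx=4.2,fy=4.2,interpolation=cv2.INTER_CUBIC)
cv2.imwrite('pics/c0.png',c)
E
cat > h.py <<'E'
from cell import manip
import numpy as np, cv2
from scipy.spatial.transform import Rotation as R
def w(pts,z,name='top'):
    m=manip.camera_model(name); K=np.array([[m['fx'],0,m['cx']],[0,m['fy'],m['cy']],[0,0,1]])
    u=cv2.undistortPoints(np.array(pts,float).reshape(-1,1,2),K,m['dist_coeffs']).reshape(-1,2)
    T=m['cam_to_world']; d=np.c_[u[:,0],-u[:,1],-np.ones(len(u))]@T[:3,:3].T; p=T[:3,3]
    return p+d*((np.reshape(z,(-1,1))-p[2])/d[:,2:])
def st():
    o=manip.get_obs(); M=R.from_rotvec(o['tool_rot']).as_matrix()
    print(round(o['t'],2),o['ee_pos'].round(4),'M',M.round(3).tolist(),'F',o['wrist_force'].round(1),o['gripper_width'].round(3)); return o,M
def nuts(img,lo=(185,240),hi=(305,430)):
    # bright grey blobs of nut size on the dark mat
    pass
E
python3 -c "
from h import *
st()"
```

```text
Traceback (most recent call last):
  File "h.py", line 11, in st
    print(round(o['t'],2),o['ee_pos'].round(4),'M',M.round(3).tolist(),'F',o['wrist_force'].round(1),o['gripper_width'].round(3)); return o,M
                                                                                                     ^^^^^^^^^^^^^^^^^^^^^^^^
AttributeError: 'float' object has no attribute 'round'
```

View pics/c0.png

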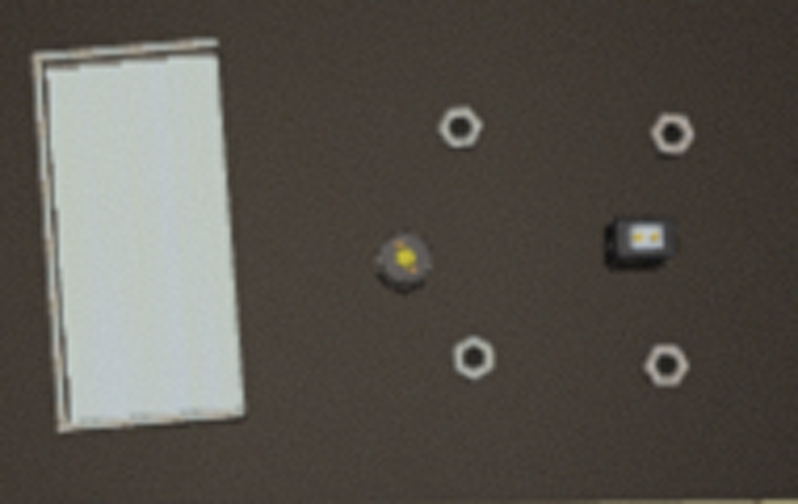

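Crop pixels: nuts at (460,127), (672,133), (473,357) and (666,365). The motor is at (404,262) and the battery at (640,243). The tray's front edge runs from (219,45) to (245,414), and its back corners are at (35,55) and (60,430).

```bash
sed -i "s/o\['gripper_width'\].round(3)/round(float(o['gripper_width']),3)/" h.py; python3 - <<'E'
from h import *
c=lambda p:(np.array(p)+.5)/4.2-.5+[240,185]
names='A B C D motor batt handset'.split()
pts=[c(p) for p in[(460,127),(672,133),(473,357),(666,365),(404,258),(645,237)]]+[(471,256)]
for n,p in zip(names,w(pts,[.015]*4+[.05]*2+[.02])): print(n,p[:2].round(4))
t=w([c(p) for p in[(219,40),(245,414),(35,55),(60,430)]],[.02,.02,.0265,.0265]); print(t.round(4))
st()
E
```

```text
A [0.6335 0.022 ]
B [ 0.6276 -0.1203]
C [0.4793 0.016 ]
D [ 0.4723 -0.1123]
motor [0.5437 0.0618]
batt [ 0.5553 -0.0949]
handset [ 0.5127 -0.3163]
[[0.6939 0.183  0.02  ]
 [0.4435 0.1678 0.02  ]
 [0.6844 0.3058 0.0265]
 [0.4346 0.2895 0.0265]]
0.1 [ 0.1922 -0.6469  0.2306] M [[0.959, 0.285, -0.0], [0.285, -0.959, 0.001], [0.0, -0.001, -1.0]] F [0.3 0.  0.1] 0.085
```

{"fn": "carry_out", "kwargs": {"series": [{"wz": -0.16,"hand": 0},{"wz": -0.16,"hand": 0},{"wz": -0.16,"hand": 0},{"wz": -0.16,"hand": 0},{"wz": -0.16,"hand": 0},{"wz": -0.16,"hand": 0},{"wz": -0.16,"hand": 0},{"wz": -0.16,"hand": 0},{"tx": 0.02,"ty": 0.015},{"tx": 0.03,"ty": 0.025},{"tx": 0.035,"ty": 0.03},{"tx": 0.035,"ty": 0.03}]}}

```text
invalid input at $.series[0]: expected keys tx, ty, tz, wx, wy, wz, hand
```

{"fn": "carry_out", "kwargs": {"series": [{"tx": 0,"ty": 0,"tz": 0,"wx": 0,"wy": 0,"wz": -0.16,"hand": 0},{"tx": 0,"ty": 0,"tz": 0,"wx": 0,"wy": 0,"wz": -0.16,"hand": 0},{"tx": 0,"ty": 0,"tz": 0,"wx": 0,"wy": 0,"wz": -0.16,"hand": 0},{"tx": 0,"ty": 0,"tz": 0,"wx": 0,"wy": 0,"wz": -0.16,"hand": 0},{"tx": 0,"ty": 0,"tz": 0,"wx": 0,"wy": 0,"wz": -0.16,"hand": 0},{"tx": 0,"ty": 0,"tz": 0,"wx": 0,"wy": 0,"wz": -0.16,"hand": 0},{"tx": 0,"ty": 0,"tz": 0,"wx": 0,"wy": 0,"wz": -0.16,"hand": 0},{"tx": 0,"ty": 0,"tz": 0,"wx": 0,"wy": 0,"wz": -0.16,"hand": 0},{"tx": 0.02,"ty": 0.015,"tz": 0,"wx": 0,"wy": 0,"wz": 0,"hand": 0},{"tx": 0.03,"ty": 0.025,"tz": 0,"wx": 0,"wy": 0,"wz": 0,"hand": 0},{"tx": 0.035,"ty": 0.03,"tz": 0,"wx": 0,"wy": 0,"wz": 0,"hand": 0},{"tx": 0.035,"ty": 0.03,"tz": 0,"wx": 0,"wy": 0,"wz": 0,"hand": 0}]}}

```text
t: 1.6
ee_pos: [0.2936, -0.5252, 0.2311]
tool_rot: [-2.227, -2.216, -0.0]
wrist_force: [1.1, -0.6, 0.5]
gripper_width: -0.0002
gripper_force: 0.0
```

{"fn": "carry_out", "kwargs": {"series": [{"tx": 0.04,"ty": 0.028,"tz": 0.005,"wx": 0,"wy": 0,"wz": 0,"hand": 0},{"tx": 0.045,"ty": 0.032,"tz": 0.01,"wx": 0,"wy": 0,"wz": 0,"hand": 0},{"tx": 0.045,"ty": 0.032,"tz": 0.01,"wx": 0,"wy": 0,"wz": 0,"hand": 0},{"tx": 0.045,"ty": 0.032,"tz": 0.01,"wx": 0,"wy": 0,"wz": 0,"hand": 0},{"tx": 0.045,"ty": 0.032,"tz": 0.01,"wx": 0,"wy": 0,"wz": 0,"hand": 0},{"tx": 0.045,"ty": 0.032,"tz": 0.01,"wx": 0,"wy": 0,"wz": 0,"hand": 0},{"tx": 0.045,"ty": 0.032,"tz": 0.01,"wx": 0,"wy": 0,"wz": 0,"hand": 0},{"tx": 0.045,"ty": 0.032,"tz": 0.01,"wx": 0,"wy": 0,"wz": 0,"hand": 0},{"tx": 0.045,"ty": 0.032,"tz": 0.01,"wx": 0,"wy": 0,"wz": 0,"hand": 0},{"tx": 0.045,"ty": 0.032,"tz": 0.01,"wx": 0,"wy": 0,"wz": 0,"hand": 0},{"tx": 0.035,"ty": 0.024,"tz": 0.01,"wx": 0,"wy": 0,"wz": 0,"hand": 0},{"tx": 0,"ty": 0,"tz": 0.01,"wx": 0,"wy": 0,"wz": 0,"hand": 0}]}}

```text
t: 3.1
ee_pos: [0.6338, -0.0448, 0.1155]
tool_rot: [-2.222, -2.219, 0.0]
wrist_force: [0.3, -0.2, -0.0]
gripper_width: 0.0
gripper_force: 0.0
```

{"fn": "carry_out", "kwargs": {"series": [{"tx": 0,"ty": 0,"tz": 0.02,"wx": 0,"wy": 0,"wz": 0,"hand": 0},{"tx": 0,"ty": 0,"tz": 0.03,"wx": 0,"wy": 0,"wz": 0,"hand": 0},{"tx": 0,"ty": 0,"tz": 0.025,"wx": 0,"wy": 0,"wz": 0,"hand": 0},{"tx": 0,"ty": 0,"tz": 0.015,"wx": 0,"wy": 0,"wz": 0,"hand": 0},{"tx": 0,"ty": 0,"tz": 0.01,"wx": 0,"wy": 0,"wz": 0,"hand": 0},{"tx": 0,"ty": 0,"tz": 0.0075,"wx": 0,"wy": 0,"wz": 0,"hand": 0},{"tx": 0,"ty": 0,"tz": 0,"wx": 0,"wy": 0,"wz": 0,"hand": 0}]}}

```text
t: 3.98
ee_pos: [0.6334, -0.048, 0.0087]
tool_rot: [-2.224, -2.219, 0.0]
wrist_force: [-0.1, 0.4, -0.0]
gripper_width: 0.0002
gripper_force: 0.0
```

```bash
python3 - <<'E'
from h import *
st()
cv2.imwrite('pics/w1.png',manip.grab_frame('wrist'))
E
```

```text
3.98 [ 0.6334 -0.048   0.0087] M [[0.002, 1.0, -0.0], [1.0, -0.002, 0.0], [0.0, -0.0, -1.0]] F [-0.1  0.4 -0. ] 0.0
```

View pics/w1.png

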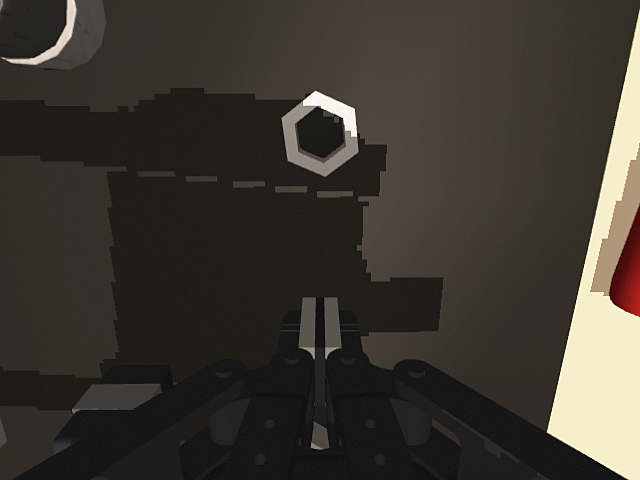

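The wrist view shows nut A at (320,133), aligned with the closed tips at (320,300). The side I would push with is narrow: two pad edges with a gap between them. I'll turn a quarter so that a flat 22 mm finger back does the pushing.

{"fn": "carry_out", "kwargs": {"series": [{"tx": 0,"ty": 0,"tz": 0,"wx": 0,"wy": 0,"wz": 0.1743,"hand": 0},{"tx": 0,"ty": 0,"tz": 0,"wx": 0,"wy": 0,"wz": 0.1743,"hand": 0},{"tx": 0,"ty": 0,"tz": 0,"wx": 0,"wy": 0,"wz": 0.1743,"hand": 0},{"tx": 0,"ty": 0,"tz": 0,"wx": 0,"wy": 0,"wz": 0.1743,"hand": 0},{"tx": 0,"ty": 0,"tz": 0,"wx": 0,"wy": 0,"wz": 0.1743,"hand": 0},{"tx": 0,"ty": 0,"tz": 0,"wx": 0,"wy": 0,"wz": 0.1743,"hand": 0},{"tx": 0,"ty": 0,"tz": 0,"wx": 0,"wy": 0,"wz": 0.1743,"hand": 0},{"tx": 0,"ty": 0,"tz": 0,"wx": 0,"wy": 0,"wz": 0.1743,"hand": 0},{"tx": 0,"ty": 0,"tz": 0,"wx": 0,"wy": 0,"wz": 0.1743,"hand": 0},{"tx": 0,"ty": 0,"tz": 0,"wx": 0,"wy": 0,"wz": 0,"hand": 0}]}}

```text
t: 5.28
ee_pos: [0.6338, -0.0479, 0.0095]
tool_rot: [3.141, 0.002, 0.001]
wrist_force: [-0.1, -0.1, 0.2]
gripper_width: 0.0002
gripper_force: 0.0
```

```bash
python3 - <<'E'
from h import *
st()
cv2.imwrite('pics/w2.png',manip.grab_frame('wrist'))
E
```

```text
5.28 [ 0.6338 -0.0479  0.0095] M [[1.0, 0.001, 0.001], [0.001, -1.0, -0.0], [0.001, 0.0, -1.0]] F [-0.1 -0.1  0.2] 0.0
```

View pics/w2.png

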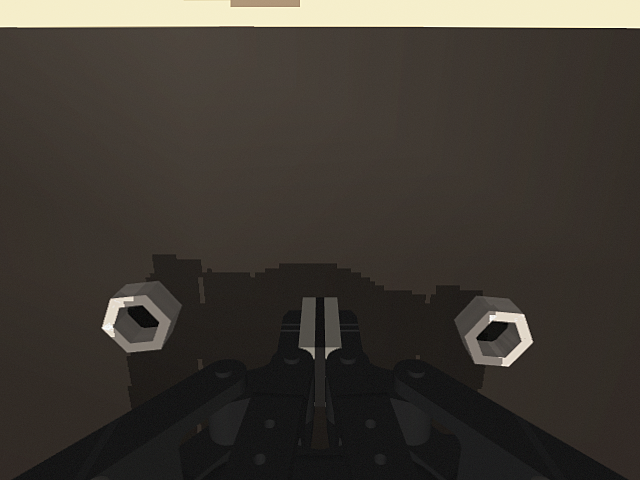

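The wrist view shows nut A at (142,318) and nut B at (495,330), one on each side of the tips. The 22 mm back of the finger now faces A. I'll push A now.

{"fn": "carry_out", "kwargs": {"series": [{"tx": 0,"ty": -0.006,"tz": 0.0015,"wx": 0,"wy": 0,"wz": 0,"hand": 0},{"tx": 0,"ty": -0.01,"tz": 0,"wx": 0,"wy": 0,"wz": 0,"hand": 0},{"tx": 0,"ty": -0.01,"tz": 0,"wx": 0,"wy": 0,"wz": 0,"hand": 0},{"tx": 0,"ty": -0.008,"tz": 0,"wx": 0,"wy": 0,"wz": 0,"hand": 0},{"tx": 0,"ty": -0.008,"tz": 0,"wx": 0,"wy": 0,"wz": 0,"hand": 0},{"tx": 0,"ty": -0.008,"tz": 0,"wx": 0,"wy": 0,"wz": 0,"hand": 0},{"tx": 0,"ty": -0.01,"tz": 0,"wx": 0,"wy": 0,"wz": 0,"hand": 0},{"tx": 0,"ty": -0.01,"tz": 0,"wx": 0,"wy": 0,"wz": 0,"hand": 0},{"tx": 0,"ty": -0.01,"tz": 0,"wx": 0,"wy": 0,"wz": 0,"hand": 0},{"tx": 0,"ty": -0.01,"tz": 0,"wx": 0,"wy": 0,"wz": 0,"hand": 0},{"tx": 0,"ty": -0.01,"tz": 0,"wx": 0,"wy": 0,"wz": 0,"hand": 0},{"tx": 0,"ty": -0.01,"tz": 0,"wx": 0,"wy": 0,"wz": 0,"hand": 0}]}}

```text
t: 6.82
ee_pos: [0.6334, 0.0627, 0.0073]
tool_rot: [-3.142, -0.0, -0.0]
wrist_force: [-0.6, -1.3, -0.1]
gripper_width: 0.0
gripper_force: 0.1
```

```bash
cat >> h.py <<'E'
def wrist(px,z):
    "world points of wrist-camera pixels on the plane at height z"
    o,M=st(); m=manip.camera_model('wrist'); H=m['hand_eye']; K=np.array([[m['fx'],0,m['cx']],[0,m['fy'],m['cy']],[0,0,1]])
    u=cv2.undistortPoints(np.array(px,float).reshape(-1,1,2),K,m['dist_coeffs']).reshape(-1,2)
    d=np.c_[u[:,0],-u[:,1],-np.ones(len(u))]@(M@H[:3,:3]).T; p=o['ee_pos']+M@H[:3,3]
    return (p+d*((z-p[2])/d[:,2:]))[:,:2].round(4)
E
python3 - <<'E'
from h import *
print(wrist([(320,297),(302,297),(281,330)],.009))
cv2.imwrite('pics/w3.png',manip.grab_frame('wrist'))
E
```

```text
6.83 [0.6334 0.0627 0.0073] M [[1.0, 0.0, 0.0], [0.0, -1.0, 0.0], [0.0, -0.0, -1.0]] F [-0.6 -1.3 -0.1] 0.0
[[0.6436 0.0616]
 [0.6436 0.0687]
 [0.6288 0.0774]]
```

View pics/w3.png

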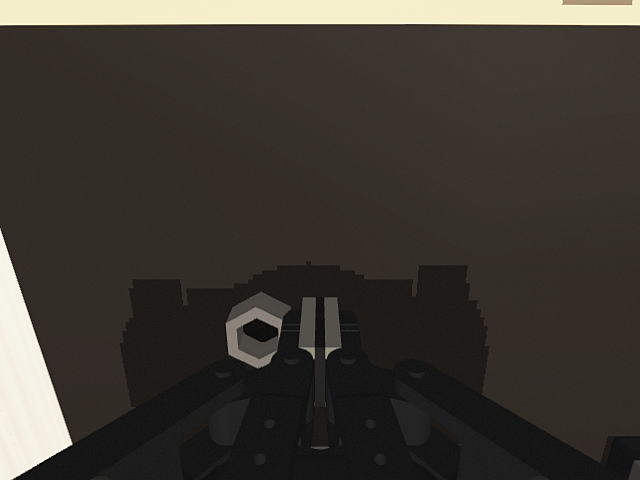

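The wrist view shows nut A at (257,335) lying flat against the finger back, about 24 mm ahead of the tool centre. The push is stable, so I'll go on.

{"fn": "carry_out", "kwargs": {"series": [{"tx": 0,"ty": -0.01,"tz": 0,"wx": 0,"wy": 0,"wz": 0,"hand": 0},{"tx": 0,"ty": -0.01,"tz": 0,"wx": 0,"wy": 0,"wz": 0,"hand": 0},{"tx": 0,"ty": -0.01,"tz": 0,"wx": 0,"wy": 0,"wz": 0,"hand": 0},{"tx": 0,"ty": -0.01,"tz": 0,"wx": 0,"wy": 0,"wz": 0,"hand": 0},{"tx": 0,"ty": -0.01,"tz": 0,"wx": 0,"wy": 0,"wz": 0,"hand": 0},{"tx": 0,"ty": -0.01,"tz": 0,"wx": 0,"wy": 0,"wz": 0,"hand": 0},{"tx": 0,"ty": -0.01,"tz": 0,"wx": 0,"wy": 0,"wz": 0,"hand": 0},{"tx": 0,"ty": -0.01,"tz": 0,"wx": 0,"wy": 0,"wz": 0,"hand": 0},{"tx": 0,"ty": -0.01,"tz": 0,"wx": 0,"wy": 0,"wz": 0,"hand": 0},{"tx": 0,"ty": -0.008,"tz": 0,"wx": 0,"wy": 0,"wz": 0,"hand": 0},{"tx": 0,"ty": -0.008,"tz": 0,"wx": 0,"wy": 0,"wz": 0,"hand": 0},{"tx": 0,"ty": -0.008,"tz": 0,"wx": 0,"wy": 0,"wz": 0,"hand": 0}]}}

```text
t: 8.38
ee_pos: [0.6335, 0.1764, 0.0074]
tool_rot: [3.141, 0.0, 0.0]
wrist_force: [-0.1, -3.0, 3.0]
gripper_width: -0.0002
gripper_force: 2.3
```

{"fn": "carry_out", "kwargs": {"series": [{"tx": 0,"ty": -0.01,"tz": 0,"wx": 0,"wy": 0,"wz": 0,"hand": 0},{"tx": 0,"ty": -0.01,"tz": 0,"wx": 0,"wy": 0,"wz": 0,"hand": 0},{"tx": 0,"ty": -0.01,"tz": 0,"wx": 0,"wy": 0,"wz": 0,"hand": 0},{"tx": 0,"ty": -0.01,"tz": 0,"wx": 0,"wy": 0,"wz": 0,"hand": 0},{"tx": 0,"ty": -0.008,"tz": 0,"wx": 0,"wy": 0,"wz": 0,"hand": 0},{"tx": 0,"ty": -0.006,"tz": 0,"wx": 0,"wy": 0,"wz": 0,"hand": 0},{"tx": 0,"ty": -0.004,"tz": 0,"wx": 0,"wy": 0,"wz": 0,"hand": 0},{"tx": 0,"ty": 0,"tz": 0,"wx": 0,"wy": 0,"wz": 0,"hand": 0}]}}

```text
t: 9.38
ee_pos: [0.6333, 0.2343, 0.0071]
tool_rot: [-3.141, -0.0, 0.0]
wrist_force: [0.4, -0.2, 0.5]
gripper_width: 0.0002
gripper_force: 0.6
```

```bash
python3 - <<'E'
from h import *
st()
cv2.imwrite('pics/w4.png',manip.grab_frame('wrist'))
E
```

```text
9.38 [0.6333 0.2343 0.0071] M [[1.0, 0.0, -0.0], [0.0, -1.0, 0.0], [-0.0, -0.0, -1.0]] F [ 0.4 -0.2  0.5] 0.0
```

View pics/w4.png

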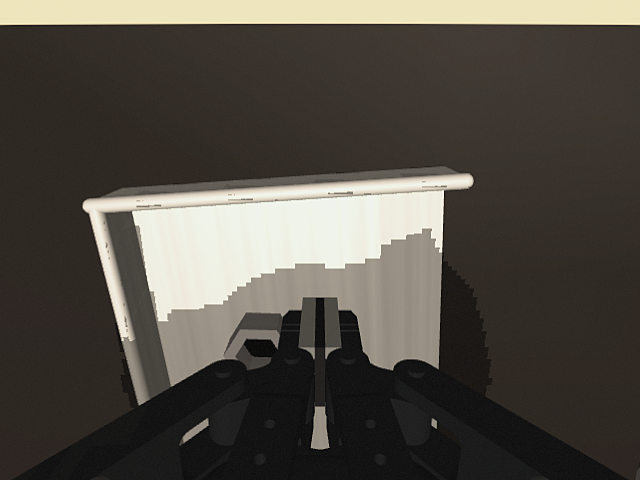

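The wrist view shows nut A around (255,345) on the tray floor, well past the lip. I'll back off, lift, and go behind C.

{"fn": "carry_out", "kwargs": {"series": [{"tx": 0,"ty": 0.01,"tz": 0,"wx": 0,"wy": 0,"wz": 0,"hand": 0},{"tx": 0,"ty": 0.002,"tz": -0.02,"wx": 0,"wy": 0,"wz": 0,"hand": 0},{"tx": 0,"ty": 0,"tz": -0.03,"wx": 0,"wy": 0,"wz": 0,"hand": 0},{"tx": -0.01,"ty": 0.016,"tz": -0.03,"wx": 0,"wy": 0,"wz": 0,"hand": 0},{"tx": -0.02,"ty": 0.034,"tz": 0,"wx": 0,"wy": 0,"wz": 0,"hand": 0},{"tx": -0.022,"ty": 0.036,"tz": 0,"wx": 0,"wy": 0,"wz": 0,"hand": 0},{"tx": -0.022,"ty": 0.036,"tz": 0,"wx": 0,"wy": 0,"wz": 0,"hand": 0},{"tx": -0.022,"ty": 0.036,"tz": 0,"wx": 0,"wy": 0,"wz": 0,"hand": 0},{"tx": -0.022,"ty": 0.036,"tz": 0,"wx": 0,"wy": 0,"wz": 0,"hand": 0},{"tx": -0.022,"ty": 0.036,"tz": 0,"wx": 0,"wy": 0,"wz": 0,"hand": 0},{"tx": -0.016,"ty": 0.026,"tz": 0,"wx": 0,"wy": 0,"wz": 0,"hand": 0},{"tx": 0,"ty": 0,"tz": 0,"wx": 0,"wy": 0,"wz": 0,"hand": 0}]}}

```text
t: 10.92
ee_pos: [0.4769, -0.0354, 0.0888]
tool_rot: [3.141, -0.004, 0.003]
wrist_force: [-0.5, 0.0, 0.1]
gripper_width: -0.0001
gripper_force: 0.0
```

{"fn": "carry_out", "kwargs": {"series": [{"tx": 0,"ty": 0,"tz": 0.02,"wx": 0,"wy": 0,"wz": 0,"hand": 0},{"tx": 0,"ty": 0,"tz": 0.03,"wx": 0,"wy": 0,"wz": 0,"hand": 0},{"tx": 0,"ty": 0,"tz": 0.02,"wx": 0,"wy": 0,"wz": 0,"hand": 0},{"tx": 0,"ty": 0,"tz": 0.0105,"wx": 0,"wy": 0,"wz": 0,"hand": 0},{"tx": 0,"ty": 0,"tz": 0,"wx": 0,"wy": 0,"wz": 0,"hand": 0},{"tx": 0,"ty": -0.006,"tz": 0,"wx": 0,"wy": 0,"wz": 0,"hand": 0},{"tx": 0,"ty": -0.008,"tz": 0,"wx": 0,"wy": 0,"wz": 0,"hand": 0},{"tx": 0,"ty": -0.008,"tz": 0,"wx": 0,"wy": 0,"wz": 0,"hand": 0},{"tx": 0,"ty": -0.008,"tz": 0,"wx": 0,"wy": 0,"wz": 0,"hand": 0},{"tx": 0,"ty": -0.01,"tz": 0,"wx": 0,"wy": 0,"wz": 0,"hand": 0},{"tx": 0,"ty": -0.01,"tz": 0,"wx": 0,"wy": 0,"wz": 0,"hand": 0},{"tx": 0,"ty": -0.01,"tz": 0,"wx": 0,"wy": 0,"wz": 0,"hand": 0}]}}

```text
t: 12.42
ee_pos: [0.4775, 0.0267, 0.0069]
tool_rot: [3.141, 0.0, 0.0]
wrist_force: [0.4, -2.1, 2.6]
gripper_width: 0.0
gripper_force: 1.0
```

```bash
python3 - <<'E'
from h import *
st()
i=manip.grab_frame('wrist'); t=manip.grab_frame('top')
t=cv2.resize(t[185:305,240:430],(640,404),interpolation=cv2.INTER_CUBIC)
cv2.imwrite('pics/w5.png',cv2.resize(np.vstack([i[220:400,150:500].repeat(1,0),np.zeros((0,350,3),np.uint8)]),(640,329)))
a=cv2.imread('pics/w5.png')
cv2.imwrite('pics/w5.png',cv2.resize(np.vstack([a,t]),(524,600)))
E
```

```text
12.43 [0.4775 0.0267 0.0069] M [[1.0, 0.0, 0.0], [0.0, -1.0, -0.0], [0.0, 0.0, -1.0]] F [ 0.4 -2.1  2.6] 0.0
```

View pics/w5.png

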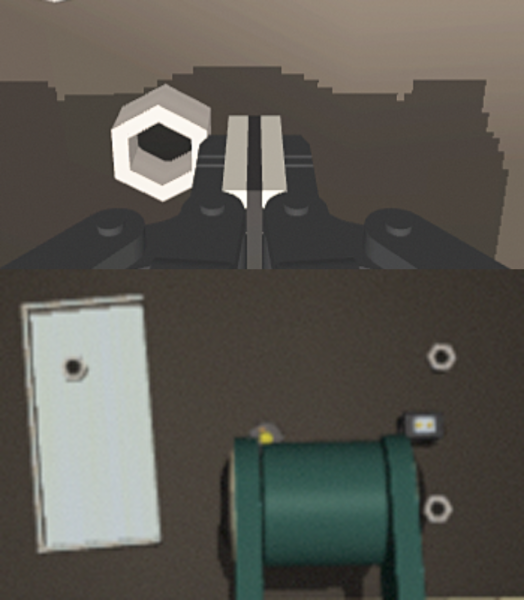

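The upper half shows nut C at (160,145), flat against the finger. In the top view nut A lies inside the tray at (75,367), B and D are unmoved at (441,357) and (437,509), and the motor and battery are in place. I'll continue pushing C.

{"fn": "carry_out", "kwargs": {"series": [{"tx": 0,"ty": -0.01,"tz": -0.001,"wx": 0,"wy": 0,"wz": 0,"hand": 0},{"tx": 0,"ty": -0.01,"tz": 0,"wx": 0,"wy": 0,"wz": 0,"hand": 0},{"tx": 0,"ty": -0.01,"tz": 0,"wx": 0,"wy": 0,"wz": 0,"hand": 0},{"tx": 0,"ty": -0.01,"tz": 0,"wx": 0,"wy": 0,"wz": 0,"hand": 0},{"tx": 0,"ty": -0.01,"tz": 0,"wx": 0,"wy": 0,"wz": 0,"hand": 0},{"tx": 0,"ty": -0.01,"tz": 0,"wx": 0,"wy": 0,"wz": 0,"hand": 0},{"tx": 0,"ty": -0.01,"tz": 0,"wx": 0,"wy": 0,"wz": 0,"hand": 0},{"tx": 0,"ty": -0.01,"tz": 0,"wx": 0,"wy": 0,"wz": 0,"hand": 0},{"tx": 0,"ty": -0.01,"tz": 0,"wx": 0,"wy": 0,"wz": 0,"hand": 0},{"tx": 0,"ty": -0.01,"tz": 0,"wx": 0,"wy": 0,"wz": 0,"hand": 0},{"tx": 0,"ty": -0.01,"tz": 0,"wx": 0,"wy": 0,"wz": 0,"hand": 0},{"tx": 0,"ty": -0.008,"tz": 0,"wx": 0,"wy": 0,"wz": 0,"hand": 0}]}}

```text
t: 14.02
ee_pos: [0.4774, 0.1447, 0.0078]
tool_rot: [-3.142, -0.0, -0.0]
wrist_force: [-0.7, -0.3, 0.3]
gripper_width: 0.0
gripper_force: 0.2
```

{"fn": "carry_out", "kwargs": {"series": [{"tx": 0,"ty": -0.008,"tz": 0,"wx": 0,"wy": 0,"wz": 0,"hand": 0},{"tx": 0,"ty": -0.008,"tz": 0,"wx": 0,"wy": 0,"wz": 0,"hand": 0},{"tx": 0,"ty": -0.01,"tz": 0,"wx": 0,"wy": 0,"wz": 0,"hand": 0},{"tx": 0,"ty": -0.01,"tz": 0,"wx": 0,"wy": 0,"wz": 0,"hand": 0},{"tx": 0,"ty": -0.01,"tz": 0,"wx": 0,"wy": 0,"wz": 0,"hand": 0},{"tx": 0,"ty": -0.01,"tz": 0,"wx": 0,"wy": 0,"wz": 0,"hand": 0},{"tx": 0,"ty": -0.01,"tz": 0,"wx": 0,"wy": 0,"wz": 0,"hand": 0},{"tx": 0,"ty": -0.01,"tz": 0,"wx": 0,"wy": 0,"wz": 0,"hand": 0},{"tx": 0,"ty": -0.006,"tz": 0,"wx": 0,"wy": 0,"wz": 0,"hand": 0},{"tx": 0,"ty": -0.004,"tz": 0,"wx": 0,"wy": 0,"wz": 0,"hand": 0},{"tx": 0,"ty": 0,"tz": 0,"wx": 0,"wy": 0,"wz": 0,"hand": 0}]}}

```text
t: 15.4
ee_pos: [0.478, 0.2305, 0.0087]
tool_rot: [3.141, 0.0, 0.002]
wrist_force: [0.0, -3.5, 5.0]
gripper_width: -0.0003
gripper_force: 2.2
```

{"fn": "carry_out", "kwargs": {"series": [{"tx": 0,"ty": 0.006,"tz": 0,"wx": 0,"wy": 0,"wz": 0,"hand": 0},{"tx": 0,"ty": 0.008,"tz": 0,"wx": 0,"wy": 0,"wz": 0,"hand": 0},{"tx": 0,"ty": 0,"tz": -0.02,"wx": 0,"wy": 0,"wz": 0,"hand": 0},{"tx": 0,"ty": 0,"tz": -0.03,"wx": 0,"wy": 0,"wz": 0,"hand": 0},{"tx": 0,"ty": 0.02,"tz": -0.03,"wx": 0,"wy": 0,"wz": 0,"hand": 0},{"tx": -0.001,"ty": 0.04,"tz": 0,"wx": 0,"wy": 0,"wz": 0,"hand": 0},{"tx": -0.001,"ty": 0.055,"tz": 0,"wx": 0,"wy": 0,"wz": 0,"hand": 0},{"tx": -0.001,"ty": 0.055,"tz": 0,"wx": 0,"wy": 0,"wz": 0,"hand": 0},{"tx": -0.001,"ty": 0.055,"tz": 0,"wx": 0,"wy": 0,"wz": 0,"hand": 0},{"tx": -0.001,"ty": 0.055,"tz": 0,"wx": 0,"wy": 0,"wz": 0,"hand": 0},{"tx": -0.001,"ty": 0.055,"tz": 0,"wx": 0,"wy": 0,"wz": 0,"hand": 0},{"tx": 0,"ty": 0.038,"tz": 0,"wx": 0,"wy": 0,"wz": 0,"hand": 0}]}}

```text
t: 16.9
ee_pos: [0.4713, -0.1592, 0.0895]
tool_rot: [3.141, -0.002, 0.002]
wrist_force: [-0.0, 0.4, -0.2]
gripper_width: 0.0001
gripper_force: 0.0
```

```bash
python3 - <<'E'
from h import *
st()
t=manip.grab_frame('top')
cv2.imwrite('pics/t6.png',cv2.resize(t[185:305,240:430],None,fx=4.2,fy=4.2,interpolation=cv2.INTER_CUBIC))
E
```

```text
16.9 [ 0.4713 -0.1592  0.0895] M [[1.0, -0.001, 0.002], [-0.001, -1.0, -0.001], [0.002, 0.001, -1.0]] F [-0.   0.4 -0.2] 0.0
```

View pics/t6.png

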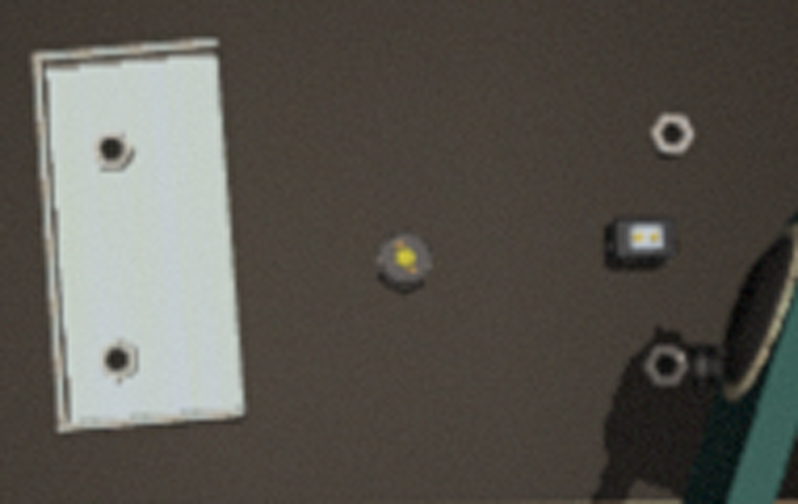

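The top view shows A at (112,149) and C at (118,359), both well inside the tray. The motor and battery are unmoved, and the fingertips at (707,365) line up with D at (666,365). I'll push D.

{"fn": "carry_out", "kwargs": {"series": [{"tx": 0,"ty": 0,"tz": 0.02,"wx": 0,"wy": 0,"wz": 0,"hand": 0},{"tx": 0,"ty": 0,"tz": 0.03,"wx": 0,"wy": 0,"wz": 0,"hand": 0},{"tx": 0,"ty": 0,"tz": 0.02,"wx": 0,"wy": 0,"wz": 0,"hand": 0},{"tx": 0,"ty": 0,"tz": 0.011,"wx": 0,"wy": 0,"wz": 0,"hand": 0},{"tx": 0,"ty": 0,"tz": 0,"wx": 0,"wy": 0,"wz": 0,"hand": 0},{"tx": 0,"ty": -0.006,"tz": 0,"wx": 0,"wy": 0,"wz": 0,"hand": 0},{"tx": 0,"ty": -0.007,"tz": 0,"wx": 0,"wy": 0,"wz": 0,"hand": 0},{"tx": 0,"ty": -0.007,"tz": 0,"wx": 0,"wy": 0,"wz": 0,"hand": 0},{"tx": 0,"ty": -0.008,"tz": 0,"wx": 0,"wy": 0,"wz": 0,"hand": 0},{"tx": 0,"ty": -0.01,"tz": 0,"wx": 0,"wy": 0,"wz": 0,"hand": 0},{"tx": 0,"ty": -0.01,"tz": 0,"wx": 0,"wy": 0,"wz": 0,"hand": 0},{"tx": 0,"ty": -0.01,"tz": 0,"wx": 0,"wy": 0,"wz": 0,"hand": 0}]}}

```text
t: 18.45
ee_pos: [0.4715, -0.0983, 0.0069]
tool_rot: [3.142, 0.0, 0.0]
wrist_force: [0.4, -0.6, 1.2]
gripper_width: 0.0002
gripper_force: 0.7
```

{"fn": "carry_out", "kwargs": {"series": [{"tx": 0,"ty": -0.01,"tz": 0,"wx": 0,"wy": 0,"wz": 0,"hand": 0},{"tx": 0,"ty": -0.01,"tz": 0,"wx": 0,"wy": 0,"wz": 0,"hand": 0},{"tx": 0,"ty": -0.01,"tz": 0,"wx": 0,"wy": 0,"wz": 0,"hand": 0},{"tx": 0,"ty": -0.01,"tz": 0,"wx": 0,"wy": 0,"wz": 0,"hand": 0},{"tx": 0,"ty": -0.01,"tz": 0,"wx": 0,"wy": 0,"wz": 0,"hand": 0},{"tx": 0,"ty": -0.01,"tz": 0,"wx": 0,"wy": 0,"wz": 0,"hand": 0},{"tx": 0,"ty": -0.01,"tz": 0,"wx": 0,"wy": 0,"wz": 0,"hand": 0},{"tx": 0,"ty": -0.01,"tz": 0,"wx": 0,"wy": 0,"wz": 0,"hand": 0},{"tx": 0,"ty": -0.01,"tz": 0,"wx": 0,"wy": 0,"wz": 0,"hand": 0},{"tx": 0,"ty": -0.01,"tz": 0,"wx": 0,"wy": 0,"wz": 0,"hand": 0},{"tx": 0,"ty": -0.01,"tz": 0,"wx": 0,"wy": 0,"wz": 0,"hand": 0},{"tx": 0,"ty": -0.01,"tz": 0,"wx": 0,"wy": 0,"wz": 0,"hand": 0}]}}

```text
t: 19.95
ee_pos: [0.4714, 0.0217, 0.0068]
tool_rot: [-3.142, -0.0, 0.0]
wrist_force: [-1.2, -0.6, 0.4]
gripper_width: -0.0002
gripper_force: 0.1
```

```bash
python3 - <<'E'
from h import *
# bright nut-top blob left of the finger on the dark mat, compared with the C push (257,335)-like offset
i=cv2.cvtColor(manip.grab_frame('wrist'),cv2.COLOR_BGR2GRAY)[250:400,150:300]
n,l,s,c=cv2.connectedComponentsWithStats((i>110).astype(np.uint8))
for k in range(1,n):
    if s[k,4]>60:
        x,y,ww,hh=s[k,:4]; px=(150+x+ww/2,250+y+hh/2); print(s[k],px,wrist([px],.0155))
E
```

```text
20.0 [0.4714 0.0225 0.0068] M [[1.0, 0.0, -0.0], [0.0, -1.0, 0.0], [-0.0, -0.0, -1.0]] F [ 0.1 -0.3 -1. ] -0.0
[  98    0   52   54 1167] (np.float64(274.0), np.float64(277.0)) [[0.4932 0.0382]]
```

```bash
python3 - <<'E'
from h import *
cv2.imwrite('pics/w7.png',manip.grab_frame('wrist'))
E
```

```text
(no output)
```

View pics/w7.png

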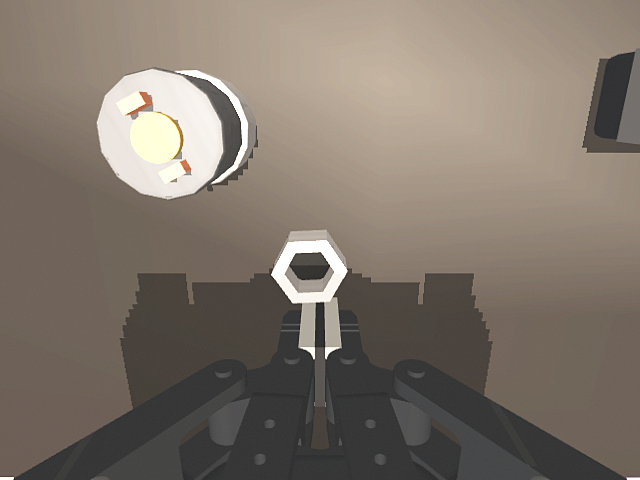

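Nut D slipped off to the +x side of the finger; its top is at (309,271), ahead of the motor at (156,135). Its corner was facing the finger, which makes flat pushing unstable. I'll fit its hexagon pose and push it normal to a flat instead. I'll do the same for B from the first top picture.

```bash
python3 - <<'E'
from h import *
from scipy.optimize import minimize
g=cv2.cvtColor(cv2.imread('pics/w7.png'),cv2.COLOR_BGR2GRAY)
b=(g>235).astype(np.uint8); b[304:]=0; b[:225]=0; b[:,:265]=0; b[:,355:]=0
n,l,s,c=cv2.connectedComponentsWithStats(b); k=1+s[1:,4].argmax(); print(s[k])
cn=max(cv2.findContours((l==k).astype(np.uint8),cv2.RETR_EXTERNAL,cv2.CHAIN_APPROX_NONE)[0],key=len)
P=wrist(cn.reshape(-1,2),.015)
def cost(q):   # hexagon, apothem 12 mm: distance of hull points to the outline
    d=P-q[:2]; a=q[2]+np.arange(6)*np.pi/3
    return np.abs((d@np.array([np.cos(a),np.sin(a)])).max(1)-.012).sum()
best=min((minimize(cost,[*P.mean(0),t],method='Nelder-Mead',options=dict(xatol=1e-6,fatol=1e-7)) for t in np.arange(0,1.05,.17)),key=lambda r:r.fun)
print('D',best.x[:2].round(4),'flat normal deg mod 60',np.degrees(best.x[2])%60,best.fun/len(P))
# B from the first top picture
g=cv2.cvtColor(cv2.imread('pics/top0.png'),cv2.COLOR_BGR2GRAY)
c=cv2.resize(g[205:229,388:412],None,fx=8,fy=8,interpolation=cv2.INTER_CUBIC)
cn=max(cv2.findContours((c>115).astype(np.uint8),cv2.RETR_EXTERNAL,cv2.CHAIN_APPROX_NONE)[0],key=len).reshape(-1,2)
P=w((cn+.5)/8-.5+[388,205],.015)[:,:2]
best=min((minimize(cost,[*P.mean(0),t],method='Nelder-Mead',options=dict(xatol=1e-6,fatol=1e-7)) for t in np.arange(0,1.05,.17)),key=lambda r:r.fun)
print('B',best.x[:2].round(4),'deg',np.degrees(best.x[2])%60,best.fun/len(P),len(P))
E
```

```text
[ 271  240   76   63 1965]
20.05 [0.4714 0.0219 0.0068] M [[1.0, 0.001, 0.0], [0.001, -1.0, 0.0], [0.0, -0.0, -1.0]] F [-0.6  0.5  0.7] -0.0
D [0.4951 0.0249] flat normal deg mod 60 2.8833972566404245 0.00012330173686492677
B [ 0.6276 -0.1205] deg 56.296792689197105 0.00039182110511593027 213
```

{"fn": "carry_out", "kwargs": {"series": [{"tx": -0.006,"ty": 0,"tz": 0,"wx": 0,"wy": 0,"wz": 0,"hand": 0},{"tx": 0,"ty": 0,"tz": -0.02,"wx": 0,"wy": 0,"wz": 0,"hand": 0},{"tx": 0,"ty": 0,"tz": -0.02,"wx": 0,"wy": 0,"wz": 0,"hand": 0},{"tx": 0.02,"ty": 0.01,"tz": 0,"wx": 0,"wy": 0,"wz": 0,"hand": 0},{"tx": 0.03,"ty": 0.018,"tz": 0,"wx": 0,"wy": 0,"wz": 0,"hand": 0},{"tx": 0,"ty": 0,"tz": 0,"wx": 0,"wy": 0,"wz": -0.1435,"hand": 0},{"tx": 0,"ty": 0,"tz": 0,"wx": 0,"wy": 0,"wz": -0.1435,"hand": 0},{"tx": 0,"ty": 0,"tz": 0,"wx": 0,"wy": 0,"wz": -0.1435,"hand": 0},{"tx": 0,"ty": 0,"tz": 0,"wx": 0,"wy": 0,"wz": -0.1435,"hand": 0},{"tx": 0,"ty": 0,"tz": 0.02,"wx": 0,"wy": 0,"wz": 0,"hand": 0},{"tx": 0,"ty": 0,"tz": 0.019,"wx": 0,"wy": 0,"wz": 0,"hand": 0},{"tx": 0,"ty": 0,"tz": 0,"wx": 0,"wy": 0,"wz": 0,"hand": 0}]}}

```text
t: 21.55
ee_pos: [0.514, -0.007, 0.0053]
tool_rot: [-3.013, -0.886, 0.006]
wrist_force: [-0.7, -0.1, 0.7]
gripper_width: -0.0002
gripper_force: 0.0
```

```bash
python3 - <<'E'
from h import *
o,M=st()
d=-M[:2,1]; n=np.array([.4951,.0249])-o['ee_pos'][:2]
print('push heading',np.degrees(np.arctan2(d[1],d[0])),'along',n@d,'lateral along tool x',n@M[:2,0])
E
```

```text
21.55 [ 0.514  -0.007   0.0053] M [[0.841, 0.541, -0.004], [0.541, -0.841, 0.0], [-0.003, -0.002, -1.0]] F [-0.7 -0.1  0.7] -0.0
push heading 122.78376458339693 along 0.03701283851338952 lateral along tool x 0.0013745996907477392
```

{"fn": "carry_out", "kwargs": {"series": [{"tx": 0.0014,"ty": -0.006,"tz": -0.002,"wx": 0,"wy": 0,"wz": 0,"hand": 0},{"tx": 0,"ty": -0.007,"tz": 0,"wx": 0,"wy": 0,"wz": 0,"hand": 0},{"tx": 0,"ty": -0.005,"tz": 0,"wx": 0,"wy": 0,"wz": 0,"hand": 0},{"tx": -0.0018,"ty": -0.008,"tz": 0,"wx": 0,"wy": 0,"wz": 0.0727,"hand": 0},{"tx": -0.0018,"ty": -0.008,"tz": 0,"wx": 0,"wy": 0,"wz": 0.0727,"hand": 0},{"tx": -0.0018,"ty": -0.008,"tz": 0,"wx": 0,"wy": 0,"wz": 0.0727,"hand": 0},{"tx": -0.0018,"ty": -0.008,"tz": 0,"wx": 0,"wy": 0,"wz": 0.0727,"hand": 0},{"tx": -0.0018,"ty": -0.008,"tz": 0,"wx": 0,"wy": 0,"wz": 0.0727,"hand": 0},{"tx": -0.0018,"ty": -0.008,"tz": 0,"wx": 0,"wy": 0,"wz": 0.0727,"hand": 0},{"tx": -0.0018,"ty": -0.008,"tz": 0,"wx": 0,"wy": 0,"wz": 0.0727,"hand": 0},{"tx": -0.0018,"ty": -0.008,"tz": 0,"wx": 0,"wy": 0,"wz": 0.0727,"hand": 0},{"tx": -0.0018,"ty": -0.008,"tz": 0,"wx": 0,"wy": 0,"wz": 0.0727,"hand": 0}]}}

```text
t: 23.05
ee_pos: [0.4716, 0.0729, 0.0101]
tool_rot: [-3.139, 0.13, -0.001]
wrist_force: [0.2, 1.0, 0.3]
gripper_width: -0.0003
gripper_force: 0.1
```

```bash
python3 - <<'E'
from h import *
i=manip.grab_frame('wrist'); cv2.imwrite('pics/w8.png',i)
g=cv2.cvtColor(i,cv2.COLOR_BGR2GRAY); b=(g>150).astype(np.uint8); b[:,300:]=0; b[:200]=0; b[400:]=0
n,l,s,c=cv2.connectedComponentsWithStats(b)
for k in range(1,n):
    if s[k,4]>150: print(s[k],c[k].round(),wrist([c[k]],.014))
E
```

```text
23.1 [0.4715 0.0735 0.0101] M [[0.996, -0.086, 0.0], [-0.086, -0.996, 0.0], [0.0, -0.0, -1.0]] F [ 0.9 -0.4 -0.3] -0.0
[    0   200   104   191 13418] [ 38. 306.] [[0.4884 0.1817]]
```

```bash
python3 - <<'E'
from h import *
g=cv2.cvtColor(cv2.imread('pics/w8.png'),cv2.COLOR_BGR2GRAY)
print(g[230:400:8,190:310:6])
E
```

```text
[[ 43  44  43  45  47  45  45  45  45  45  44  42  44  44  44  43  44  42
   45  46]
 [ 45  46  45  44  45  44  46  43  43  45  44  44  45  45  42  44  46  46
   44  43]
 [ 44  45  43  45  43  44  44  45  42  46  43  43  44  45  42  42  45  43
   44  44]
 [ 46  44  44  45  46  45  45  44  45  43  43  43  45  45  45  44  45  45
   44  44]
 [ 45  46  44  45  45  45  41  45  46  45  45  43  46  44  43  45  44  45
   45  47]
 [ 44  45  46  46  44  42  44  41  44  45  45  44  44  32  23  27  25  25
   28  22]
 [ 44  46  42  42  44  47  43  44  42  46  43  48  26  27  23  22  27  28
   27  22]
 [ 43  47  43  43  44  46  46  45  45  23  28  25  65  69  71  68  75  27
   24  28]
 [ 46  45  43  46  45  45  45  23  31  26  72  69  72  89  62  72  72  71
   72  24]
 [ 28  23  25  25  26  27  25  23  26  74  69 136 131 130 130 130 130  69
   71  78]
 [ 25  24  25  26  25  24  28  28  23 131 130 133   7  17  22   5 138  63
   65  79]
 [ 30  25  28  27  28  26  28  26  27 130 136  56  17  15  19  17  17  21
   20  79]
 [ 24  28  26  27  26  27  27  24  25 129 130  71  72  22  17  12  16  18
   19  79]
 [ 27  27  28  26  26  28  21  27  26 128 130  70  73  72  71  23  20  19
   15  78]
 [ 26  28  27  23  29  30  24  25  27  55 130 128 132  66  69  21  21  22
   27  78]
 [ 28  26  27  25  25  28  25  25  28  24  31  25  94 128 130  22  21  22
   23   3]
 [ 24  29  27  28  28  25  30  28  24  26  26  25  28  27  19  19  22  21
   28  20]
 [ 29  26  28  21  22  20  22  19  22  21  24  27  24  22  22  19  18  20
   20  21]
 [ 27  24  24  23  20  36  33  17  19  23  18  21  20  20  23  23  21  22
   19  19]
 [ 19  21  21  21  20  20  21  19  28  22  21  18  22  21  18  17  23  22
   20  24]
 [ 21  23  21  24  24  21  29  27  29  22  23  22  22  21  22  21  19  23
   21  20]
 [ 17  18  18  21  27  26  28  28  20  20  26  22  18  22  23  20  20  20
   20  16]]
```

Code reading: D's top face is centred near (265,325), flat against the finger and centred on it. I'll go straight on into the tray.

{"fn": "carry_out", "kwargs": {"series": [{"tx": 0,"ty": -0.008,"tz": 0.001,"wx": 0,"wy": 0,"wz": 0,"hand": 0},{"tx": 0,"ty": -0.01,"tz": 0.001,"wx": 0,"wy": 0,"wz": 0,"hand": 0},{"tx": 0,"ty": -0.01,"tz": 0,"wx": 0,"wy": 0,"wz": 0,"hand": 0},{"tx": 0,"ty": -0.01,"tz": 0,"wx": 0,"wy": 0,"wz": 0,"hand": 0},{"tx": 0,"ty": -0.01,"tz": 0,"wx": 0,"wy": 0,"wz": 0,"hand": 0},{"tx": 0,"ty": -0.01,"tz": 0,"wx": 0,"wy": 0,"wz": 0,"hand": 0},{"tx": 0,"ty": -0.01,"tz": 0,"wx": 0,"wy": 0,"wz": 0,"hand": 0},{"tx": 0,"ty": -0.008,"tz": 0,"wx": 0,"wy": 0,"wz": 0,"hand": 0},{"tx": 0,"ty": -0.008,"tz": 0,"wx": 0,"wy": 0,"wz": 0,"hand": 0},{"tx": 0,"ty": -0.01,"tz": 0,"wx": 0,"wy": 0,"wz": 0,"hand": 0},{"tx": 0,"ty": -0.01,"tz": 0,"wx": 0,"wy": 0,"wz": 0,"hand": 0},{"tx": 0,"ty": -0.01,"tz": 0,"wx": 0,"wy": 0,"wz": 0,"hand": 0}]}}

```text
t: 24.6
ee_pos: [0.4827, 0.1852, 0.0104]
tool_rot: [3.136, -0.124, 0.006]
wrist_force: [-4.1, -24.9, 36.2]
gripper_width: -0.0003
gripper_force: 19.9
```

{"fn": "carry_out", "kwargs": {"series": [{"tx": 0,"ty": -0.004,"tz": 0,"wx": 0,"wy": 0,"wz": 0,"hand": 0},{"tx": 0,"ty": 0,"tz": 0,"wx": 0,"wy": 0,"wz": 0,"hand": 0}]}}

```text
t: 24.85
ee_pos: [0.4833, 0.19, 0.0106]
tool_rot: [3.138, -0.124, 0.007]
wrist_force: [-1.7, -14.5, 27.5]
gripper_width: -0.0002
gripper_force: 15.4
```

Contact force is high, so the nut's edge is probably wedged under the finger's chamfer. I'll record a wrist frame, lift straight up, and check from the top.

```bash
python3 - <<'E'
from h import *
cv2.imwrite('pics/w9.png',manip.grab_frame('wrist')); st()
E
```

```text
24.9 [0.4833 0.1899 0.0106] M [[0.997, -0.079, 0.005], [-0.079, -0.997, -0.001], [0.005, 0.001, -1.0]] F [ -0.6 -13.5  27.9] -0.0
```

{"fn": "carry_out", "kwargs": {"series": [{"tx": 0,"ty": 0.002,"tz": -0.004,"wx": 0,"wy": 0,"wz": 0,"hand": 0},{"tx": 0,"ty": 0.002,"tz": -0.008,"wx": 0,"wy": 0,"wz": 0,"hand": 0},{"tx": 0,"ty": 0,"tz": -0.02,"wx": 0,"wy": 0,"wz": 0,"hand": 0},{"tx": 0,"ty": 0,"tz": -0.03,"wx": 0,"wy": 0,"wz": 0,"hand": 0},{"tx": 0,"ty": 0.04,"tz": -0.03,"wx": 0,"wy": 0,"wz": 0.0,"hand": 0},{"tx": 0.01,"ty": 0.05,"tz": 0,"wx": 0,"wy": 0,"wz": 0,"hand": 0},{"tx": 0.01,"ty": 0.05,"tz": 0,"wx": 0,"wy": 0,"wz": 0,"hand": 0},{"tx": 0.01,"ty": 0.05,"tz": 0,"wx": 0,"wy": 0,"wz": 0,"hand": 0},{"tx": 0.01,"ty": 0.04,"tz": 0,"wx": 0,"wy": 0,"wz": 0,"hand": 0},{"tx": 0.01,"ty": 0.04,"tz": 0,"wx": 0,"wy": 0,"wz": 0,"hand": 0},{"tx": 0.01,"ty": 0.04,"tz": 0,"wx": 0,"wy": 0,"wz": 0,"hand": 0},{"tx": 0.01,"ty": 0.04,"tz": 0,"wx": 0,"wy": 0,"wz": 0,"hand": 0}]}}

```text
t: 26.4
ee_pos: [0.5229, -0.1698, 0.1012]
tool_rot: [3.139, -0.126, 0.002]
wrist_force: [0.3, 1.2, -0.0]
gripper_width: 0.0001
gripper_force: 0.0
```

```bash
cat >> h.py <<'E'
def holes(t):
    "dark holes on the bright tray floor, seen from the top"
    g=cv2.cvtColor(t,cv2.COLOR_BGR2GRAY); g=cv2.resize(g[190:295,245:300],None,fx=4,fy=4,interpolation=cv2.INTER_CUBIC)
    n,l,s,c=cv2.connectedComponentsWithStats((g<90).astype(np.uint8))
    for k in range(1,n):
        if 30<s[k,4]<1200: p=(c[k]+.5)/4-.5+[245,190]; print(s[k,2:],p.round(1),w([p],.014)[0,:2].round(4))
E
python3 - <<'E'
from h import *
st(); t=manip.grab_frame('top'); cv2.imwrite('pics/t9.png',t); holes(t)
E
```

```text
26.4 [ 0.5229 -0.1698  0.1012] M [[0.997, -0.08, 0.001], [-0.08, -0.997, -0.0], [0.001, 0.0, -1.0]] F [ 0.3  1.2 -0. ] 0.0
[21  3 45] [254.9 199.3] [0.6817 0.2881]
[ 18  18 272] [266. 220.] [0.6223 0.2568]
[ 18  18 270] [284.  268.9] [0.4836 0.207 ]
[ 19  19 274] [267.4 270.1] [0.4809 0.2536]
```

D lies in the tray at (0.484, 0.207), A at (0.622, 0.257) and C at (0.481, 0.254). Now B: I'll hover beside it and measure its turn with the wrist camera.

{"fn": "carry_out", "kwargs": {"series": [{"tx": 0.022,"ty": -0.008,"tz": 0.01,"wx": 0,"wy": 0,"wz": -0.135,"hand": 0},{"tx": 0.023,"ty": 0.0,"tz": 0.015,"wx": 0,"wy": 0,"wz": -0.135,"hand": 0},{"tx": 0.023,"ty": 0.0,"tz": 0.015,"wx": 0,"wy": 0,"wz": -0.135,"hand": 0},{"tx": 0,"ty": 0,"tz": 0,"wx": 0,"wy": 0,"wz": -0.134,"hand": 0},{"tx": 0,"ty": 0,"tz": 0,"wx": 0,"wy": 0,"wz": 0,"hand": 0}]}}

```text
t: 27.08
ee_pos: [0.591, -0.1565, 0.0605]
tool_rot: [3.059, 0.714, 0.0]
wrist_force: [0.1, 0.0, 0.6]
gripper_width: 0.0002
gripper_force: 0.0
```

```bash
cat >> h.py <<'E'
from scipy.optimize import minimize
def hexfit(P):
    def cost(q):
        d=P-q[:2]; a=q[2]+np.arange(6)*np.pi/3
        return np.abs((d@np.array([np.cos(a),np.sin(a)])).max(1)-.012).mean()
    b=min((minimize(cost,[*P.mean(0),t],method='Nelder-Mead',options=dict(xatol=1e-6,fatol=1e-8)) for t in np.arange(0,1.05,.17)),key=lambda r:r.fun)
    return b.x[:2].round(4),np.degrees(b.x[2])%60,b.fun
E
python3 - <<'E'
from h import *
i=manip.grab_frame('wrist'); cv2.imwrite('pics/w10.png',i)
g=cv2.cvtColor(i,cv2.COLOR_BGR2GRAY)
for th in (90,120,150,180):
    n,l,s,c=cv2.connectedComponentsWithStats((g>th).astype(np.uint8))
    for k in range(1,n):
        if 400<s[k,4]<6000 and s[k,1]<330:
            cn=max(cv2.findContours((l==k).astype(np.uint8),cv2.RETR_EXTERNAL,cv2.CHAIN_APPROX_NONE)[0],key=len)
            print(th,s[k],hexfit(wrist(cn.reshape(-1,2),.015)))
E
```

```text
27.12 [ 0.591  -0.1566  0.0607] M [[0.898, 0.44, 0.001], [0.44, -0.898, -0.0], [0.0, 0.0, -1.0]] F [-0.6 -0.7 -0.8] 0.0
90 [ 281  297   78  110 2369] (array([ 0.5578, -0.1741]), np.float64(56.24056660010059), np.float64(0.006685932955318507))
27.12 [ 0.591  -0.1566  0.0607] M [[0.898, 0.44, 0.001], [0.44, -0.898, -0.0], [0.0, 0.0, -1.0]] F [-0.6 -0.7 -0.8] 0.0
120 [ 125  288   58   48 1683] (array([ 0.5318, -0.0887]), np.float64(32.11916953878429), np.float64(0.001276108977406289))
27.12 [ 0.591  -0.1566  0.0607] M [[0.898, 0.44, 0.001], [0.44, -0.898, -0.0], [0.0, 0.0, -1.0]] F [-0.6 -0.7 -0.8] 0.0
120 [298 297  18  63 831] (array([ 0.5636, -0.1727]), np.float64(41.98301204645645), np.float64(0.003734405614532162))
27.12 [ 0.591  -0.1566  0.0607] M [[0.898, 0.44, 0.001], [0.44, -0.898, -0.0], [0.0, 0.0, -1.0]] F [-0.6 -0.7 -0.8] 0.0
120 [324 297  18  63 837] (array([ 0.5626, -0.1704]), np.float64(9.972395175957459), np.float64(0.003719560462936083))
27.12 [ 0.591  -0.1566  0.0607] M [[0.898, 0.44, 0.001], [0.44, -0.898, -0.0], [0.0, 0.0, -1.0]] F [-0.6 -0.7 -0.8] 0.0
150 [ 504    0 
[... 1591 characters left out ...]
.0607] M [[0.898, 0.44, 0.001], [0.44, -0.898, -0.0], [0.0, 0.0, -1.0]] F [-0.6 -0.7 -0.8] 0.0
180 [ 125  288   57   47 1598] (array([ 0.532 , -0.0881]), np.float64(31.815177539529444), np.float64(0.0012030357457506107))
27.12 [ 0.591  -0.1566  0.0607] M [[0.898, 0.44, 0.001], [0.44, -0.898, -0.0], [0.0, 0.0, -1.0]] F [-0.6 -0.7 -0.8] 0.0
180 [299 298  16  61 764] (array([ 0.5635, -0.1728]), np.float64(41.17173355656071), np.float64(0.003532859571870879))
27.12 [ 0.591  -0.1566  0.0607] M [[0.898, 0.44, 0.001], [0.44, -0.898, -0.0], [0.0, 0.0, -1.0]] F [-0.6 -0.7 -0.8] 0.0
180 [325 298  16  61 766] (array([ 0.5622, -0.1705]), np.float64(10.944137674407902), np.float64(0.0035412489432623917))
```

{"fn": "carry_out", "kwargs": {"series": [{"tx": 0.025,"ty": 0.0115,"tz": 0,"wx": 0,"wy": 0,"wz": 0,"hand": 0},{"tx": 0.0245,"ty": 0.0115,"tz": 0,"wx": 0,"wy": 0,"wz": 0,"hand": 0},{"tx": 0,"ty": 0,"tz": 0.02,"wx": 0,"wy": 0,"wz": 0,"hand": 0},{"tx": 0,"ty": 0,"tz": 0.022,"wx": 0,"wy": 0,"wz": 0,"hand": 0},{"tx": 0,"ty": 0,"tz": 0.0115,"wx": 0,"wy": 0,"wz": 0,"hand": 0},{"tx": 0,"ty": 0,"tz": 0,"wx": 0,"wy": 0,"wz": 0,"hand": 0}]}}

```text
t: 27.88
ee_pos: [0.6443, -0.1553, 0.0051]
tool_rot: [-3.059, -0.713, 0.003]
wrist_force: [-0.1, 0.4, 1.1]
gripper_width: -0.0
gripper_force: 0.0
```

```bash
python3 - <<'E'
from h import *
o,M=st()
d=-M[:2,1]; n=np.array([.6278,-.1198])-o['ee_pos'][:2]
print('push heading',np.degrees(np.arctan2(d[1],d[0])),'along',n@d,'lateral along tool x',n@M[:2,0])
E
```

```text
27.88 [ 0.6443 -0.1553  0.0051] M [[0.897, 0.442, -0.002], [0.442, -0.897, 0.001], [-0.001, -0.001, -1.0]] F [-0.1  0.4  1.1] -0.0
push heading 116.25197885551064 along 0.03911875220417643 lateral along tool x 0.0008475226979187426
```

{"fn": "carry_out", "kwargs": {"series": [{"tx": 0.0008,"ty": -0.007,"tz": -0.001,"wx": 0,"wy": 0,"wz": 0,"hand": 0},{"tx": 0,"ty": -0.007,"tz": 0,"wx": 0,"wy": 0,"wz": 0,"hand": 0},{"tx": 0,"ty": -0.006,"tz": 0,"wx": 0,"wy": 0,"wz": 0,"hand": 0},{"tx": -0.0018,"ty": -0.008,"tz": 0,"wx": 0,"wy": 0,"wz": 0.0727,"hand": 0},{"tx": -0.0018,"ty": -0.008,"tz": 0,"wx": 0,"wy": 0,"wz": 0.0727,"hand": 0},{"tx": -0.0018,"ty": -0.008,"tz": 0,"wx": 0,"wy": 0,"wz": 0.0727,"hand": 0},{"tx": -0.0018,"ty": -0.008,"tz": 0,"wx": 0,"wy": 0,"wz": 0.0727,"hand": 0},{"tx": -0.0018,"ty": -0.008,"tz": 0,"wx": 0,"wy": 0,"wz": 0.0727,"hand": 0},{"tx": 0,"ty": -0.008,"tz": 0,"wx": 0,"wy": 0,"wz": 0,"hand": 0},{"tx": 0,"ty": 0,"tz": 0,"wx": 0,"wy": 0,"wz": 0,"hand": 0}]}}

```text
t: 29.12
ee_pos: [0.6157, -0.0934, 0.0075]
tool_rot: [3.138, 0.153, 0.001]
wrist_force: [0.3, -0.7, -0.5]
gripper_width: 0.0001
gripper_force: 0.0
```

```bash
cat > nutpos.py <<'E'
from h import *
import sys
i=manip.grab_frame('wrist'); o,M=st()
g=cv2.cvtColor(i,cv2.COLOR_BGR2GRAY); g=g.copy(); g[:,298:]=0; g[:200]=0; g[400:]=0; g[:,:190]=0
for th in (100,120,140):
    n,l,s,c=cv2.connectedComponentsWithStats((g>th).astype(np.uint8))
    for k in range(1,n):
        if s[k,4]>300:
            bb=s[k]; px=(bb[0]+bb[2]/2,bb[1]+bb[3]/2); p=wrist([px],.015)[0]; d=p-o['ee_pos'][:2]
            print(th,bb,px,p,'ahead',round(-d@M[:2,1],4),'lateral',round(d@M[:2,0],4))
E
python3 nutpos.py
```

```text
29.18 [ 0.6157 -0.0937  0.0074] M [[0.995, 0.097, 0.0], [0.097, -0.995, 0.0], [0.0, -0.0, -1.0]] F [-0.5 -0.1 -0.9] 0.0
29.18 [ 0.6157 -0.0937  0.0074] M [[0.995, 0.097, 0.0], [0.097, -0.995, 0.0], [0.0, -0.0, -1.0]] F [-0.5 -0.1 -0.9] 0.0
100 [ 190  200  108  104 6499] (np.float64(244.0), np.float64(252.0)) [ 0.644  -0.0645] ahead 0.0263 lateral 0.031
29.18 [ 0.6157 -0.0937  0.0074] M [[0.995, 0.097, 0.0], [0.097, -0.995, 0.0], [0.0, -0.0, -1.0]] F [-0.5 -0.1 -0.9] 0.0
100 [ 224  283   74   79 3190] (np.float64(261.0), np.float64(322.5)) [ 0.6158 -0.0721] ahead 0.0215 lateral 0.0022
29.18 [ 0.6157 -0.0937  0.0074] M [[0.995, 0.097, 0.0], [0.097, -0.995, 0.0], [0.0, -0.0, -1.0]] F [-0.5 -0.1 -0.9] 0.0
120 [ 190  200  108  103 6381] (np.float64(244.0), np.float64(251.5)) [ 0.6442 -0.0645] ahead 0.0263 lateral 0.0312
29.18 [ 0.6157 -0.0937  0.0074] M [[0.995, 0.097, 0.0], [0.097, -0.995, 0.0], [0.0, -0.0, -1.0]] F [-0.5 -0.1 -0.9] 0.0
120 [ 224  283   67   79 3114] (np.float64(257.5), np.float64(322.5)) [ 0.6156 -0.0707] ahead 0.0229 lateral 0.0022
29.18 [ 0.6157 -0.0937  0.0074] M [[0.995, 0.097, 0.0], [0.097, -0.995, 0.0], [0.0, -0.0, -1.0]] F [-0.5 -0.1 -0.9] 0.0
140 [ 224  284   66   78 3063] (np.float64(257.0), np.float64(323.0)) [ 0.6154 -0.0705] ahead 0.0231 lateral 0.002
```

B sits centred on the finger face (2 mm lateral). I'll carry on at the same heading, with one check before the lip.

{"fn": "carry_out", "kwargs": {"series": [{"tx": 0,"ty": -0.008,"tz": 0,"wx": 0,"wy": 0,"wz": 0,"hand": 0},{"tx": 0,"ty": -0.01,"tz": 0,"wx": 0,"wy": 0,"wz": 0,"hand": 0},{"tx": 0,"ty": -0.01,"tz": 0,"wx": 0,"wy": 0,"wz": 0,"hand": 0},{"tx": 0,"ty": -0.01,"tz": 0,"wx": 0,"wy": 0,"wz": 0,"hand": 0},{"tx": 0,"ty": -0.01,"tz": 0,"wx": 0,"wy": 0,"wz": 0,"hand": 0},{"tx": 0,"ty": -0.01,"tz": 0,"wx": 0,"wy": 0,"wz": 0,"hand": 0},{"tx": 0,"ty": -0.01,"tz": 0,"wx": 0,"wy": 0,"wz": 0,"hand": 0},{"tx": 0,"ty": -0.01,"tz": 0,"wx": 0,"wy": 0,"wz": 0,"hand": 0},{"tx": 0,"ty": -0.01,"tz": 0,"wx": 0,"wy": 0,"wz": 0,"hand": 0},{"tx": 0,"ty": -0.01,"tz": 0,"wx": 0,"wy": 0,"wz": 0,"hand": 0},{"tx": 0,"ty": -0.01,"tz": 0,"wx": 0,"wy": 0,"wz": 0,"hand": 0},{"tx": 0,"ty": -0.01,"tz": 0,"wx": 0,"wy": 0,"wz": 0,"hand": 0}]}}

```text
t: 30.68
ee_pos: [0.6043, 0.0241, 0.0073]
tool_rot: [3.138, 0.15, -0.0]
wrist_force: [0.3, -1.0, 0.7]
gripper_width: 0.0002
gripper_force: 0.1
```

```bash
python3 nutpos.py | grep -v M
```

```text
100 [ 190  200  108  104 7683] (np.float64(244.0), np.float64(252.0)) [0.6327 0.0542] ahead 0.0263 lateral 0.0311
100 [ 225  283   73   79 3130] (np.float64(261.5), np.float64(322.5)) [0.6044 0.0465] ahead 0.0213 lateral 0.0022
120 [ 190  200  108  104 7600] (np.float64(244.0), np.float64(252.0)) [0.6327 0.0542] ahead 0.0263 lateral 0.0311
120 [ 225  284   66   78 3049] (np.float64(258.0), np.float64(323.0)) [0.6041 0.0478] ahead 0.0227 lateral 0.002
140 [ 239  200   59   34 1072] (np.float64(268.5), np.float64(217.0)) [0.6466 0.0461] ahead 0.0169 lateral 0.0442
140 [ 225  284   66   78 3015] (np.float64(258.0), np.float64(323.0)) [0.6041 0.0478] ahead 0.0227 lateral 0.002
```

{"fn": "carry_out", "kwargs": {"series": [{"tx": 0,"ty": -0.01,"tz": 0,"wx": 0,"wy": 0,"wz": 0,"hand": 0},{"tx": 0,"ty": -0.01,"tz": 0,"wx": 0,"wy": 0,"wz": 0,"hand": 0},{"tx": 0,"ty": -0.01,"tz": 0,"wx": 0,"wy": 0,"wz": 0,"hand": 0},{"tx": 0,"ty": -0.01,"tz": 0,"wx": 0,"wy": 0,"wz": 0,"hand": 0},{"tx": 0,"ty": -0.01,"tz": 0,"wx": 0,"wy": 0,"wz": 0,"hand": 0},{"tx": 0,"ty": -0.01,"tz": 0,"wx": 0,"wy": 0,"wz": 0,"hand": 0},{"tx": 0,"ty": -0.01,"tz": 0,"wx": 0,"wy": 0,"wz": 0,"hand": 0},{"tx": 0,"ty": -0.01,"tz": 0,"wx": 0,"wy": 0,"wz": 0,"hand": 0},{"tx": 0,"ty": -0.01,"tz": 0,"wx": 0,"wy": 0,"wz": 0,"hand": 0},{"tx": 0,"ty": -0.01,"tz": 0,"wx": 0,"wy": 0,"wz": 0,"hand": 0},{"tx": 0,"ty": -0.008,"tz": 0,"wx": 0,"wy": 0,"wz": 0,"hand": 0},{"tx": 0,"ty": -0.006,"tz": 0,"wx": 0,"wy": 0,"wz": 0,"hand": 0}]}}

```text
t: 32.22
ee_pos: [0.5935, 0.1375, 0.0073]
tool_rot: [3.138, 0.15, 0.0]
wrist_force: [0.3, -0.3, -0.2]
gripper_width: -0.0
gripper_force: 0.1
```

{"fn": "carry_out", "kwargs": {"series": [{"tx": 0,"ty": -0.006,"tz": 0,"wx": 0,"wy": 0,"wz": 0,"hand": 0},{"tx": 0,"ty": -0.006,"tz": 0,"wx": 0,"wy": 0,"wz": 0,"hand": 0},{"tx": 0,"ty": -0.007,"tz": 0,"wx": 0,"wy": 0,"wz": 0,"hand": 0},{"tx": 0,"ty": -0.008,"tz": 0,"wx": 0,"wy": 0,"wz": 0,"hand": 0},{"tx": 0,"ty": -0.008,"tz": 0,"wx": 0,"wy": 0,"wz": 0,"hand": 0}]}}

```text
t: 32.85
ee_pos: [0.5902, 0.1723, 0.0074]
tool_rot: [3.138, 0.15, 0.0]
wrist_force: [-0.5, -2.9, 4.1]
gripper_width: 0.0002
gripper_force: 2.2
```

{"fn": "carry_out", "kwargs": {"series": [{"tx": 0,"ty": -0.007,"tz": 0,"wx": 0,"wy": 0,"wz": 0,"hand": 0},{"tx": 0,"ty": -0.007,"tz": 0,"wx": 0,"wy": 0,"wz": 0,"hand": 0},{"tx": 0,"ty": -0.007,"tz": 0,"wx": 0,"wy": 0,"wz": 0,"hand": 0},{"tx": 0,"ty": -0.006,"tz": 0,"wx": 0,"wy": 0,"wz": 0,"hand": 0},{"tx": 0,"ty": -0.002,"tz": 0,"wx": 0,"wy": 0,"wz": 0,"hand": 0},{"tx": 0,"ty": 0,"tz": 0,"wx": 0,"wy": 0,"wz": 0,"hand": 0}]}}

```text
t: 33.6
ee_pos: [0.5886, 0.2007, 0.0089]
tool_rot: [3.138, 0.15, 0.004]
wrist_force: [1.0, -6.2, 9.4]
gripper_width: -0.0002
gripper_force: 4.6
```

{"fn": "carry_out", "kwargs": {"series": [{"tx": 0,"ty": 0.005,"tz": -0.002,"wx": 0,"wy": 0,"wz": 0,"hand": 0},{"tx": 0,"ty": 0.008,"tz": -0.002,"wx": 0,"wy": 0,"wz": 0,"hand": 0},{"tx": 0,"ty": 0,"tz": -0.02,"wx": 0,"wy": 0,"wz": 0,"hand": 0},{"tx": 0,"ty": 0,"tz": -0.03,"wx": 0,"wy": 0,"wz": 0,"hand": 0},{"tx": -0.025,"ty": 0.03,"tz": -0.01,"wx": 0,"wy": 0,"wz": 0.0875,"hand": 0},{"tx": -0.03,"ty": 0.03,"tz": 0,"wx": 0,"wy": 0,"wz": 0.0875,"hand": 0},{"tx": -0.03,"ty": 0.03,"tz": 0,"wx": 0,"wy": 0,"wz": 0,"hand": 0},{"tx": -0.02,"ty": 0.03,"tz": 0,"wx": 0,"wy": 0,"wz": 0,"hand": 0},{"tx": 0,"ty": 0.02,"tz": 0,"wx": 0,"wy": 0,"wz": 0,"hand": 0},{"tx": 0,"ty": 0,"tz": 0,"wx": 0,"wy": 0,"wz": 0,"hand": 0}]}}

```text
t: 34.85
ee_pos: [0.4809, 0.0487, 0.0727]
tool_rot: [-3.139, 0.128, -0.003]
wrist_force: [0.2, -0.7, 0.8]
gripper_width: 0.0001
gripper_force: 0.0
```

```bash
python3 - <<'E'
from h import *
st(); t=manip.grab_frame('top'); cv2.imwrite('pics/t11.png',t); holes(t)
E
```

```text
34.85 [0.4809 0.0487 0.0727] M [[0.997, -0.081, 0.002], [-0.081, -0.997, 0.0], [0.002, -0.0, -1.0]] F [ 0.2 -0.7  0.8] 0.0
[17  3 36] [278.2 197.3] [0.6864 0.2221]
[19  3 46] [266.2 198.4] [0.684  0.2561]
[24  4 64] [255.1 199.3] [0.6817 0.2876]
[ 18  19 283] [266. 220.] [0.6222 0.2567]
[ 18  18 274] [278. 233.] [0.585 0.223]
[ 18  19 278] [284. 269.] [0.4836 0.207 ]
[ 19  19 281] [267.4 270.1] [0.4809 0.2536]
```

All four nuts are in the tray: B at (0.585, 0.223) and D at (0.484, 0.207). I'll nudge D about 10 mm deeper for margin.

{"fn": "carry_out", "kwargs": {"series": [{"tx": -0.002,"ty": -0.03,"tz": 0,"wx": 0,"wy": 0,"wz": 0,"hand": 0},{"tx": -0.003,"ty": -0.04,"tz": 0,"wx": 0,"wy": 0,"wz": 0,"hand": 0},{"tx": -0.003,"ty": -0.04,"tz": 0,"wx": 0,"wy": 0,"wz": 0,"hand": 0},{"tx": 0,"ty": -0.005,"tz": 0.02,"wx": 0,"wy": 0,"wz": 0,"hand": 0},{"tx": 0,"ty": 0,"tz": 0.03,"wx": 0,"wy": 0,"wz": 0,"hand": 0},{"tx": 0,"ty": 0,"tz": 0.0135,"wx": 0,"wy": 0,"wz": 0,"hand": 0},{"tx": 0,"ty": 0,"tz": 0,"wx": 0,"wy": 0,"wz": 0,"hand": 0}]}}

```text
t: 35.78
ee_pos: [0.4816, 0.165, 0.0075]
tool_rot: [3.139, -0.125, -0.002]
wrist_force: [0.4, -0.6, -0.0]
gripper_width: 0.0001
gripper_force: 0.0
```

{"fn": "carry_out", "kwargs": {"series": [{"tx": 0,"ty": -0.005,"tz": 0,"wx": 0,"wy": 0,"wz": 0,"hand": 0},{"tx": 0,"ty": -0.006,"tz": 0,"wx": 0,"wy": 0,"wz": 0,"hand": 0},{"tx": 0,"ty": -0.006,"tz": 0,"wx": 0,"wy": 0,"wz": 0,"hand": 0},{"tx": 0,"ty": -0.006,"tz": 0,"wx": 0,"wy": 0,"wz": 0,"hand": 0},{"tx": 0,"ty": -0.005,"tz": 0,"wx": 0,"wy": 0,"wz": 0,"hand": 0},{"tx": 0,"ty": -0.001,"tz": 0,"wx": 0,"wy": 0,"wz": 0,"hand": 0},{"tx": 0,"ty": 0.005,"tz": -0.001,"wx": 0,"wy": 0,"wz": 0,"hand": 0},{"tx": 0,"ty": 0.01,"tz": -0.002,"wx": 0,"wy": 0,"wz": 0,"hand": 0},{"tx": 0,"ty": 0,"tz": -0.02,"wx": 0,"wy": 0,"wz": 0,"hand": 0},{"tx": 0,"ty": 0,"tz": -0.04,"wx": 0,"wy": 0,"wz": 0,"hand": 0},{"tx": 0,"ty": 0.03,"tz": -0.04,"wx": 0,"wy": 0,"wz": 0,"hand": 0},{"tx": 0,"ty": 0.05,"tz": -0.03,"wx": 0,"wy": 0,"wz": 0,"hand": 0}]}}

```text
t: 37.28
ee_pos: [0.4765, 0.0982, 0.1426]
tool_rot: [-3.139, 0.122, -0.002]
wrist_force: [1.1, -0.6, 0.0]
gripper_width: -0.0
gripper_force: 0.0
```

{"fn": "carry_out", "kwargs": {"series": [{"tx": 0,"ty": 0.05,"tz": -0.02,"wx": 0,"wy": 0,"wz": 0,"hand": 0},{"tx": 0,"ty": 0.05,"tz": -0.02,"wx": 0,"wy": 0,"wz": 0,"hand": 0},{"tx": 0,"ty": 0.05,"tz": -0.01,"wx": 0,"wy": 0,"wz": 0,"hand": 0},{"tx": 0,"ty": 0.05,"tz": 0,"wx": 0,"wy": 0,"wz": 0,"hand": 0},{"tx": 0,"ty": 0.05,"tz": 0,"wx": 0,"wy": 0,"wz": 0,"hand": 0},{"tx": 0,"ty": 0.05,"tz": 0,"wx": 0,"wy": 0,"wz": 0,"hand": 0},{"tx": 0,"ty": 0.04,"tz": 0,"wx": 0,"wy": 0,"wz": 0,"hand": 0},{"tx": 0,"ty": 0.02,"tz": 0,"wx": 0,"wy": 0,"wz": 0,"hand": 0},{"tx": 0,"ty": 0,"tz": 0,"wx": 0,"wy": 0,"wz": 0,"hand": 0},{"tx": 0,"ty": 0,"tz": 0,"wx": 0,"wy": 0,"wz": 0,"hand": 0}]}}

```text
t: 38.52
ee_pos: [0.448, -0.2591, 0.1908]
tool_rot: [-3.139, 0.125, -0.0]
wrist_force: [0.1, 0.3, -0.7]
gripper_width: 0.0001
gripper_force: 0.0
```

```bash
python3 - <<'E'
from h import *
st(); t=manip.grab_frame('top'); holes(t)
a=cv2.resize(t[180:305,205:455],(750,375),interpolation=cv2.INTER_CUBIC)
cv2.imwrite('pics/t12.png',a)
E
```

```text
38.52 [ 0.448  -0.2591  0.1908] M [[0.997, -0.079, 0.0], [-0.079, -0.997, 0.0], [0.0, -0.0, -1.0]] F [ 0.1  0.3 -0.7] 0.0
[18  3 37] [254.9 199.3] [0.6818 0.2881]
[ 18  18 270] [266. 220.] [0.6224 0.2567]
[ 18  18 264] [278.1 233. ] [0.585  0.2229]
[ 18  17 257] [280.3 268.9] [0.4839 0.2173]
[ 19  19 268] [267.4 270.1] [0.4809 0.2535]
```

View pics/t12.png

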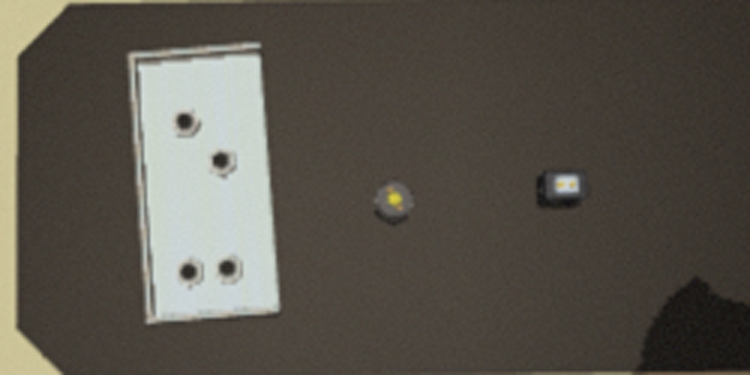

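The last picture shows all four nuts lying flat in the tray, at (185,121), (222,160), (190,271) and (228,268). The motor at (394,201) and the battery at (562,186) are where they started, and the arm is clear.

```bash
python3 -c "
from cell import manip
print(manip.hand_in())"
```

```text
the job is handed in; nothing more can be done
None
```

All four nuts were swept over the lip and lie wholly inside the tray, with the motor and battery where they stood, and the job was handed in at about 38.6 s; nut D slipped off the finger once and was re-pushed, and wrist force peaked at about 44 N in the readings as D crossed the lip.

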